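Clip a sharpening block into its sprung bench holder

TASK

Clip the sharpening block, stone side up, into the bench holder so the knives can be sharpened: press the sprung jaw back with one end of the block's backing plate, lay the other end down inside the fixed jaw, and let the spring close so that both ends of the plate are caught under the jaws' lips and the block lies flat, square and central on the holder. Do not ram the holder, leave the other things on the worktop where they are, and let go at the end.

Things in the scene. Friction and masses are not known exactly. Their poses are not given: they have to be found in the camera images.
- block_center (a point): Sharpening block, loose, stone up on the worktop: grey stone 136 x 50 x 22 mm bonded centrally on a metal backing plate 170 x 50 x 8 mm, which sticks out 17 mm as a flat tongue at each end; 30 mm high, about 0.4 kg, ends alike. Point: its centre, 15 mm above the plate's underside; x along its length, y across, z up out of the stone. May swap places with the tallies.
- holder: Bench holder, screwed down. Origin on the worktop, z up, x along it from the fixed jaw to the sprung jaw. Base plate 270 x 80 x 10 mm (x -121 to 149 mm); on it a deck bar 30 mm wide, flat top 40 mm up, which carries both jaws (steel, 56 mm wide, tops 19 mm above the deck); dark end plate at x 137 to 145 mm, 70 mm wide, 62 mm high, with two springs before it.
- holder_seat (a point): Point on the deck's top (40 mm up) half-way between the jaws' stop faces when the block is clipped in: the centre of the underside of the backing plate belongs here. Axes as holder.
- fixed_lip (a point): Fixed jaw: middle of its lip's top edge, facing the sprung jaw, 59 mm above the worktop (holder x = -75 mm). The lip, 6 mm thick, overhangs the deck by 10 mm towards the middle and leaves a slot 13 mm high under it; the stop face in the slot is at holder x = -85 mm.
- sprung_lip (a point): Sprung jaw: middle of its lip's top edge, facing the fixed jaw, 59 mm above the worktop (holder x = 69 mm at rest; moves with the jaw). Lip and slot as on the fixed jaw: 10 mm deep, 6 mm thick, slot 13 mm high; stop face 10 mm farther along +x than this edge. A plate tilted end-down by about 12 degrees fits into the slot.
- sprung_jaw (a joint): How far the sprung jaw is pressed back along the holder's +x, in m: 0 at rest (stop faces 164 mm apart, plate is 170), 0.006 with the block clipped in, 0.024 at its hard stop. With one plate end against its stop face, the other passes the fixed lip once the jaw is back more than 0.016. Spring 7 N at 0, 9 N clipped in, 14 N at 0.020; returns by itself.
- tallies: Bystander: a stack of four blank wooden tally plates, 120 x 64 mm, 26 mm high, loose. Origin at the centre of its underside.
- bowl: Bystander: a white bowl, 100 mm across, 55 mm high, loose. Origin at the centre of its underside.
- jar: Bystander: an amber glass jar, 66 mm across, 100 mm high, loose. Origin at the centre of its underside.

How it is judged:
By the outcome, as a careful person would: the job done as asked, in the order asked, and still so for the second after the job is handed in, with the robot touching nothing.
It also fails if it takes over 48 s, if anything falls off the work surface, if the arm or the gripper's body presses on something with over 40 N, if the wrist force passes 120 N, or if a joint passes its speed limit or range.

ROBOT

A 6-joint arm with a two-finger parallel gripper is mounted at the origin on the work surface. World frame = base frame: x ahead of the robot, y to its left, z up, the work surface at z = 0. Lengths are in m, angles in degrees, forces in N, time in s.
With the tool pointing down it reaches from about 0.325 to 0.85 m from the base axis. Payload 15.5 kg.
Tool frame: the origin (TCP) lies at the very end of the fingers, on their centre line; the grasp point (between the pads) lies arm.grip_depth behind it (arm.grip_depth is the distance from the TCP to the grasp point, in m); z points along the fingers, y is the direction in which the jaws open and shut (so a half turn about z gives the same grasp; the last joint's range is limited). The gripper opens to 91 mm and grips with 3 to 60 N. Pads are 32 mm wide; open, the fingers measure 118 mm over their backs; the gripper's body (76 mm by 178 mm) begins 60 mm behind the grasp point.
Start: joints at [-74.513, 28.281, 77.091, -0, 74.628, -5.472], TCP at [0.224, -0.584, 0.214] pointing down, gripper open.
Joint ranges: [-166.48, 166.48], [-47.26, 123.95], [12.59, 153.08], [-70.14, 250.14], [6.76, 159.57], [-176.63, 176.63]. Speed limits (degrees/s): [108.29, 108.29, 147.25, 172.46, 172.46, 172.46].

INTERFACE

Orientations are given as a 3x3 rotation matrix whose columns are the frame's x, y, z axes.
In Python, from rig import arm gives the robot as it stands. Calls block until the motion is done:
- arm.move_to(position, orientation): joint-space move of the TCP to a pose.
- arm.move_l(position, orientation=None, feed=0.15): straight line of the TCP; orientation=None keeps the orientation; feed is the mean speed in m/s.
- arm.move_joints(angles): joint-space move.
- arm.grip(opening): finger opening in m; the grip force is fixed at half the most; returns when the fingers have stopped.
- arm.sleep(seconds).
- arm.solve_ik(position, orientation): joint angles nearest the present ones, or None.
- arm.snapshot(name): name is "side" or "top" or "wrist"; returns the picture (420x560x3 uint8, red, green, blue); there is no depth.
- arm.get_calibration(name): a dict with "intrinsics" (3x3 intrinsics, pixels), "cam_to_world" (4x4, takes a point from camera to world coordinates). Camera axes: x right, y down, z forward; pixel columns grow to the right and rows downward; lengths in m; the calibration is good to about 2 mm. A picture is of the moment at which its call begins: read the wrist's pose just before it. get_calibration takes no time and is no camera call; for the wrist camera it gives the pose at the moment of the call.
A pose or a line that the arm cannot do raises arm.Unreachable and nothing moves.
- arm.sign_off(): hands the job in, once; it reports no verdict.
Readings, each from a call of its own:
- arm.current_t(): time.
- arm.current_joint_positions(): joint angles.
- arm.current_dq(): joint speeds.
- arm.current_tau(): joint torques, N m.
- arm.current_ee_pos(): TCP position.
- arm.current_tool_rot(): TCP orientation.
- arm.current_force(): force on the tool from outside, world axes, zero at the start.
- arm.current_torque(): the same for the moment, N m.
- arm.current_width(): finger opening in m.
Only numpy, scipy, OpenCV 4.12 (cv2) and the standard library are available. Lean on these libraries where they do the work, as an engineer would, in place of code of your own. Each camera call takes 0.05 s, during which the arm holds its last target.

## Working session

There is one attempt and no reset: what is moved stays moved. The work goes in short steps, each a Python script; the robot and the scene stay as the last script left them, time stands still between calls to the robot, and variables do not carry over. Pictures are saved under pics/ and viewed, and the job is handed in when it is done.

```bash
ls; mkdir -p pics
python3 - <<'E'
from rig import arm
import cv2, numpy as np
np.set_printoptions(precision=4,suppress=True)
for n in ["side","top","wrist"]:
    im=arm.snapshot(n); cv2.imwrite(f"pics/a_{n}.png",im[:,:,::-1]); c=arm.get_calibration(n); print(n,c["intrinsics"].tolist()); print(c["cam_to_world"])
print(arm.current_t(),arm.current_tool_rot(),arm.current_width(),arm.grip_depth,arm.current_force())
E
```

```text
pics
side [[454.5519837595761, 0.0, 279.51231674030566], [0.0, 454.5519837595761, 205.59361498156176], [0.0, 0.0, 1.0]]
[[-0.9783 -0.0883  0.1876  0.4013]
 [-0.206   0.517  -0.8308  0.8528]
 [-0.0237 -0.8514 -0.5239  0.5699]
 [ 0.      0.      0.      1.    ]]
top [[392.383393096761, 0.0, 278.02588604447044], [0.0, 392.383393096761, 210.29216046165385], [0.0, 0.0, 1.0]]
[[-0.0266 -0.993   0.1154  0.4443]
 [-0.9996  0.0254 -0.0115  0.0934]
 [ 0.0085 -0.1157 -0.9932  0.9641]
 [ 0.      0.      0.      1.    ]]
wrist [[318.43947638194686, 0.0, 281.307678152295], [0.0, 318.43947638194686, 209.27460592198744], [0.0, 0.0, 1.0]]
[[ 0.3581 -0.9079 -0.2179  0.2853]
 [-0.9337 -0.3486 -0.0819 -0.5598]
 [-0.0015  0.2328 -0.9725  0.3842]
 [ 0.      0.      0.      1.    ]]
0.15 [[ 0.9338  0.3577 -0.0003]
 [ 0.3577 -0.9338  0.0009]
 [ 0.0001 -0.0009 -1.    ]] 0.09092494332451104 0.0188 [-0.8174 -0.1207  0.3173]
```

View pics/a_top.png

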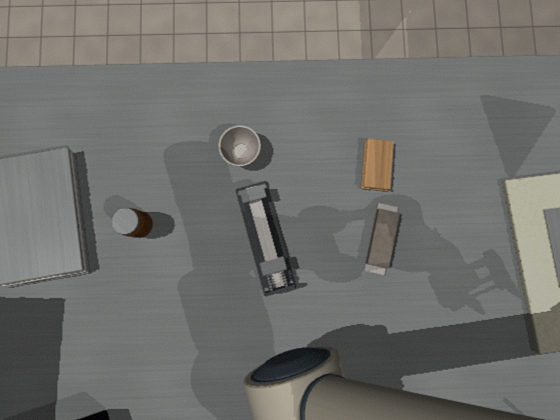

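View pics/a_side.png

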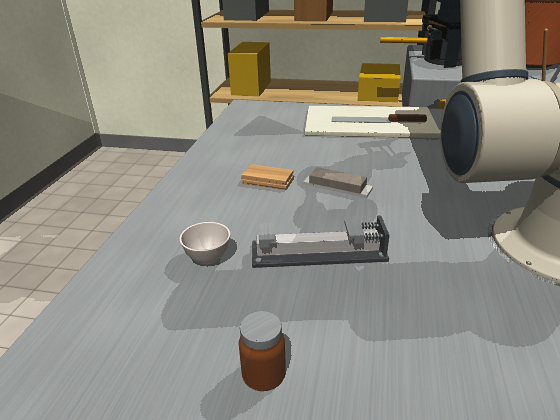

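View pics/a_wrist.png

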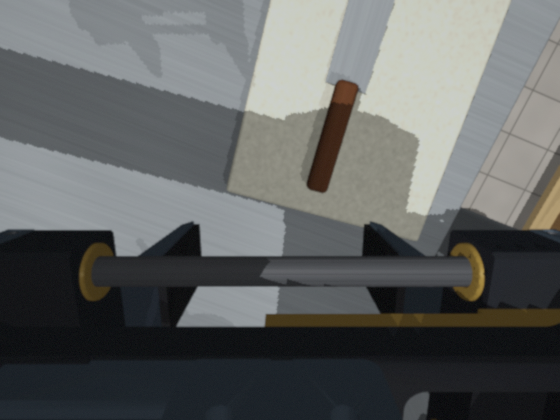

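The top view shows the block centred near pixel (382,240) and the tallies at (378,163). In the holder, the fixed jaw is at (255,190), the sprung jaw at (272,265) and the end plate at (282,290). I'll enlarge these areas so I can fit the poses.

Run:
```python
import cv2
t=cv2.imread("pics/a_top.png"); s=cv2.imread("pics/a_side.png")
def crop(im,x0,y0,x1,y1,k,name):
    c=cv2.resize(im[y0:y1,x0:x1],None,fx=k,fy=k,interpolation=cv2.INTER_NEAREST)
    for x in range(x0-x0%10+10,x1,10):
        cv2.line(c,((x-x0)*k,0),((x-x0)*k,6),(0,0,255),1); 
        if x%20==0: cv2.putText(c,str(x),((x-x0)*k,18),0,.4,(0,0,255),1)
    for y in range(y0-y0%10+10,y1,10):
        cv2.line(c,(0,(y-y0)*k),(6,(y-y0)*k),(0,0,255),1)
        if y%20==0: cv2.putText(c,str(y),(8,(y-y0)*k),0,.4,(0,0,255),1)
    cv2.imwrite(name,c)
crop(t,222,175,312,305,4,"pics/b1.png")
crop(t,350,195,420,285,6,"pics/b2.png")
crop(s,240,205,400,275,5,"pics/b3.png")
crop(s,295,155,385,205,8,"pics/b4.png")
```

```text
(no output)
```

View pics/b1.png

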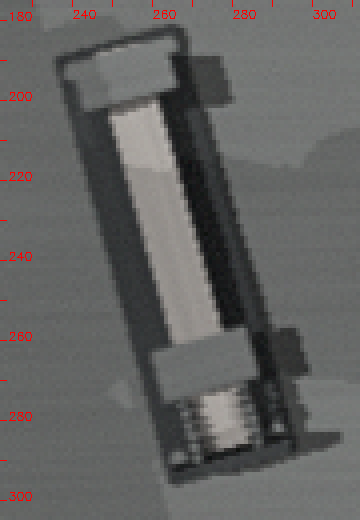

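View pics/b2.png

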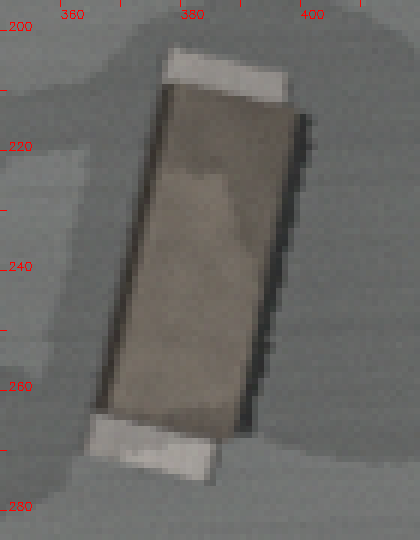

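View pics/b3.png

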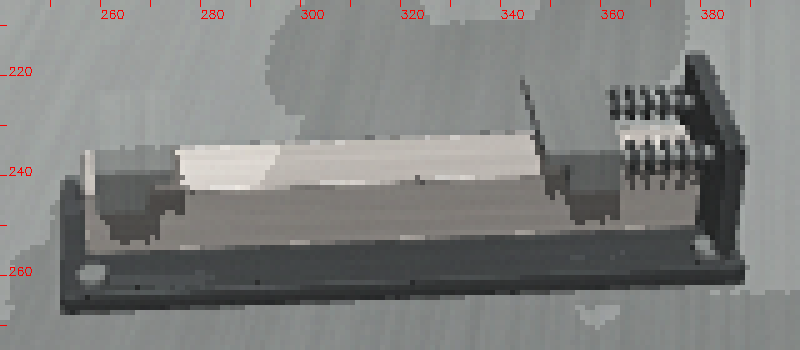

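View pics/b4.png

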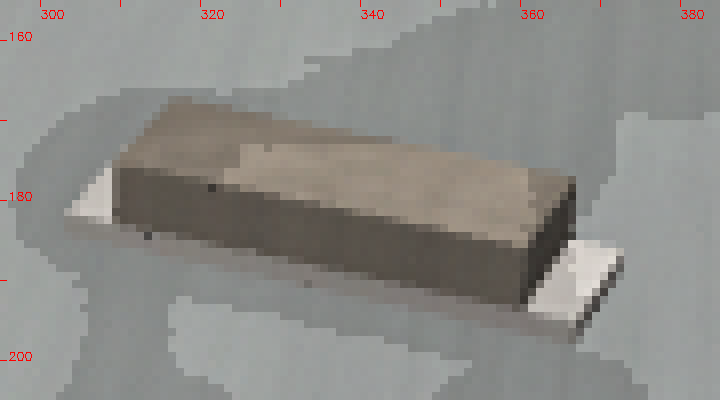

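```bash
cat > h.py <<'E'
import numpy as np, cv2, json
from scipy.optimize import least_squares
np.set_printoptions(precision=4,suppress=True)
def proj(cal,P):
    K,T=np.array(cal["intrinsics"]),np.array(cal["cam_to_world"])
    R=T[:3,:3].T; return cv2.projectPoints(np.asarray(P,float).reshape(-1,1,3),cv2.Rodrigues(R)[0],-R@T[:3,3],K,None)[0].reshape(-1,2)
def Rz(a): c,s=np.cos(a),np.sin(a); return np.array([[c,-s,0],[s,c,0],[0,0,1.]])
def place(p,L): return np.asarray(L,float)@Rz(p[2]).T+[p[0],p[1],0]
def fit(obs,p0):
    # obs: list of (cal, local pts (m), pixels, weight)
    def f(p): return np.concatenate([(w*(proj(c,place(p,L))-px)).ravel() for c,L,px,w in obs])
    r=least_squares(f,p0,loss="soft_l1"); return r.x,f(r.x).reshape(-1,2)
E
python3 - <<'E'
from h import *; from rig import arm
T,S=arm.get_calibration("top"),arm.get_calibration("side")
def px(l,k,x0,y0): return np.array(l,float)/k+[x0,y0]-.5
# block: local x = toward robot (-X world), local y then = -Y world ; plate z .008, stone .030
bl=np.array([[-85,25,8],[-85,-25,8],[85,-25,8],[85,25,8]])/1e3
# image top = local -x ; image left(+Y world)= local -y
topL=np.array([[-85,-25,8],[-85,25,8],[85,-25,8],[85,25,8],[-68,-25,30],[-68,25,30],[68,-25,30],[68,25,30]])/1e3
topP=px([(174,47),(289,72),(90,455),(213,483),(178,86),(298,112),(112,410),(237,435)],6,350,195)
sL=np.array([[85,25,8],[85,-25,8],[-85,-25,8],[85,-25,0],[68,-25,30],[68,25,30],[-68,25,30],[-68,-25,30]])/1e3
sP=px([(622,255),(575,322),(66,213),(575,342),(527,245),(575,178),(180,97),(112,163)],8,295,155)
p0=[.42,-.15,np.pi]
out={}
for nm,o in dict(top=[(T,topL,topP,1)],side=[(S,sL,sP,1)],both=[(T,topL,topP,1),(S,sL,sP,1)]).items():
    p,r=fit(o,p0); print("block",nm,p[:2],np.degrees(p[2]),np.abs(r).max(),r.std()); out["block"]=p.tolist()
htL=np.array([[-121,-40,10],[-121,40,10],[-75,-28,59],[-75,28,59],[69,-28,59],[69,28,59],[145,-35,62],[145,35,62]])/1e3
htP=px([(57,62),(186,26),(80,110),(175,93),(150,350),(248,328),(168,484),(298,452)],4,222,175)
hsL=np.array([[-121,-40,0],[149,-40,0],[-121,-40,10],[149,-40,10],[69,-28,59],[69,28,59],[145,-35,62],[145,35,62]])/1e3
hsP=px([(60,314),(745,283),(60,302),(745,262),(545,160),(522,77),(742,140),(703,55)],5,240,205)
for nm,o in dict(top=[(T,htL,htP,1)],side=[(S,hsL,hsP,1)],both=[(T,htL,htP,1),(S,hsL,hsP,1)]).items():
    p,r=fit(o,[.4,.1,np.pi]); print("holder",nm,p[:2],np.degrees(p[2]),np.abs(r).max()); print(r.T); out["holder"]=p.tolist()
json.dump(out,open("poses.json","w"))
E
```

```text
block top [ 0.4805 -0.168 ] 165.7253293535712 1.2231147872278143 0.5026444848535196
block side [ 0.48   -0.1688] 165.01480194247011 0.6693194019191253 0.2933495691059362
block both [ 0.4803 -0.1681] 165.58417494955523 1.3239154704652378 0.4331054338381296
holder top [0.5034 0.1185] 193.88629208882432 1.5776256035469487
[[-0.5813 -1.4624  1.5776  1.0671  0.2055 -0.6872  1.4312 -1.2113]
 [-1.29   -0.7412  0.6012 -1.448   0.8113 -0.2441  0.9237  0.5248]]
holder side [0.5043 0.1181] 194.83304821217183 1.7693830204152619
[[ 0.0947 -0.3428 -0.192   0.1738  0.0367 -0.3399  0.8107 -0.1381]
 [ 0.9884  0.1817 -0.6122  0.3779 -1.1172 -0.4532  1.7694 -0.9344]]
holder both [0.504  0.1183] 194.3991276094496 2.1868307455368665
[[-0.8859 -1.8431  1.4143  0.8464  0.583  -0.3719  2.1112 -0.6125  0.0646
  -0.1942 -0.222   0.324   0.1259 -0.0513  0.9806  0.2672]
 [-1.2787 -1.0051  0.522  -1.7317  0.5758 -0.6905  0.6265 -0.0413  0.784
   0.632  -0.8154  0.8254 -0.8751 -0.2451  2.1868 -0.5806]]
```

```bash
cat >> h.py <<'E'
P=json.load(open("poses.json"))
def down(yaw):  # tool x at yaw, z down
    x=np.array([np.cos(yaw),np.sin(yaw),0]); z=np.array([0,0,-1.]); return np.c_[x,np.cross(z,x),z]
E
python3 - <<'E'
from h import *; from rig import arm
h=P["holder"]; b=P["block"]
R=down(h[2]-np.pi); c=np.array([h[0],h[1],0])+R[:,0]*-0.10
t=arm.current_t(); arm.move_to([c[0],c[1],.22],R); print(arm.current_t()-t)
arm.sleep(.2)
cal=arm.get_calibration("wrist"); im=arm.snapshot("wrist"); cv2.imwrite("pics/c_w.png",im[:,:,::-1]); json.dump({k:np.asarray(v).tolist() for k,v in cal.items()},open("cw.json","w"))
L=np.array([[-121,-40,10],[-121,40,10],[-75,-28,59],[-75,28,59],[69,-28,59],[69,28,59],[145,-35,62],[145,35,62],[0,0,40]])/1e3
print(proj(cal,place(h,L)))
print(arm.current_ee_pos(), arm.current_t())
E
```

```text
2.4917000000000002
[[243.2259 -18.6768]
 [319.4731 -18.7124]
 [251.3254  13.1491]
 [311.3322  13.1249]
 [254.3884 167.8717]
 [308.3089 167.8666]
 [249.0989 238.4029]
 [313.6152 238.4059]
 [281.3475  99.7933]]
[0.4073 0.0932 0.22  ] 2.8917
```

View pics/c_w.png

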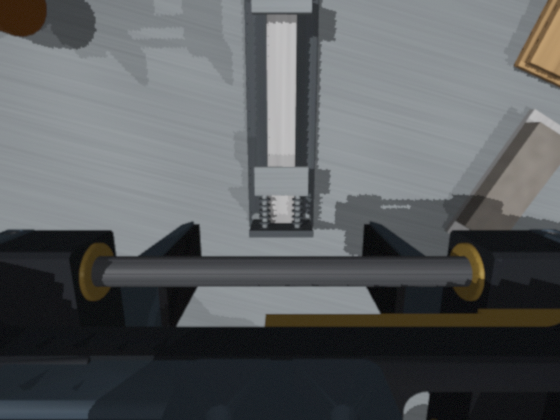

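The wrist view shows the fixed lip edge at row ~12 (cols 251–312) and the sprung lip edge at row ~168 (cols 254–308). Both are within about 1 px of the predictions. I'll zoom in to check yaw.

Run:
```python
import cv2
im=cv2.imread("pics/c_w.png")
a=cv2.resize(im[0:60,235:330],None,fx=6,fy=6,interpolation=0); b=cv2.resize(im[155:200,235:330],None,fx=6,fy=6,interpolation=0)
cv2.imwrite("pics/c_z.png",cv2.vconcat([a[:330],b]))
```

```text
(no output)
```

View pics/c_z.png

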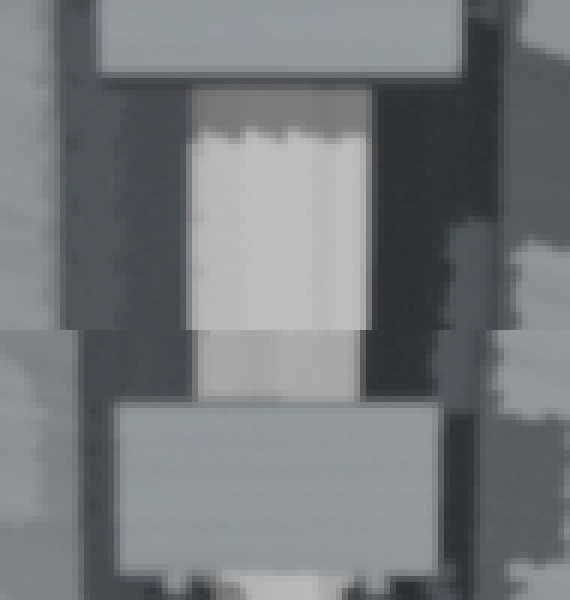

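Run:
```python
from h import *; from rig import arm
h=np.array(P["holder"]); h[:2]+= (Rz(h[2])@[-.0006,-.0003,0])[:2]; h[2]-=np.radians(.24); P["holder"]=h.tolist(); json.dump(P,open("poses.json","w"))
b=P["block"]; R=down(b[2]-np.pi)
arm.move_to([b[0],b[1],.10],R); print(arm.current_t()); 
cal=arm.get_calibration("wrist"); im=arm.snapshot("wrist"); cv2.imwrite("pics/d_w.png",im[:,:,::-1])
L=np.array([[-85,-25,8],[-85,25,8],[-68,-25,30],[-68,25,30]])/1e3
print(proj(cal,place(b,L)))
arm.move_l([b[0],b[1],.003],feed=.12); print(arm.current_t(),arm.current_force())
```

```text
4.0333
[[251.9011 107.8162]
 [315.2392 107.9265]
 [249.6499 129.7349]
 [317.7079 129.8546]]
5.0417 [-0.5099  0.0692 -0.173 ]
```

View pics/d_w.png

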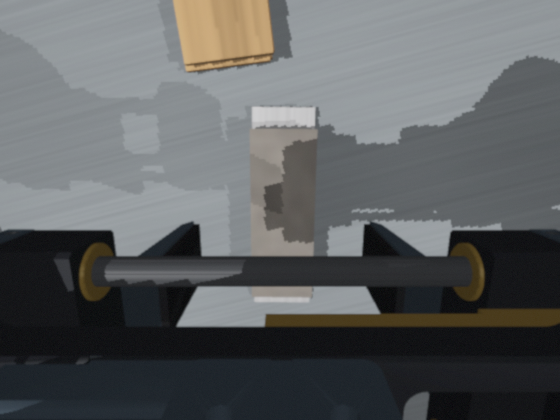

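```bash
cat >> h.py <<'E'
Z0=.003; TOOL=np.array([[-1,0,0],[0,1,0],[0,0,-1.]])
def tcp(X,c,th,dy=0.,z0=Z0):
    """X: holder x of plate's sprung-end top corner, c: height of its low corner over deck, th deg"""
    h=P["holder"]; t=np.radians(th); Ry=np.array([[np.cos(t),0,np.sin(t)],[0,1,0],[-np.sin(t),0,np.cos(t)]])
    p=np.array([X-.085*np.cos(t)-.008*np.sin(t),dy,.040+c+.085*np.sin(t)])+Ry@[0,0,z0]
    Rh=Rz(h[2]); return Rh@p+[h[0],h[1],0], Rh@Ry@TOOL
def hf(arm): return Rz(P["holder"][2]).T@np.array(arm.current_force())
E
python3 - <<'E'
from h import *; from rig import arm
arm.grip(.03); print("w",arm.current_width(),arm.current_t())
p=np.array(arm.current_ee_pos()); p[2]=.12; arm.move_l(p,feed=.2)
print("w",arm.current_width(),arm.current_force(),arm.current_t())
arm.move_to(*tcp(.060,.075,12.5)); arm.sleep(.2)
print(arm.current_t(),hf(arm),arm.current_joint_positions())
im=arm.snapshot("side"); cv2.imwrite("pics/e_s.png",im[:,:,::-1]); im=arm.snapshot("wrist"); cv2.imwrite("pics/e_w.png",im[:,:,::-1])
E
```

```text
w 0.04977348220357811 5.75
w 0.04951102689340353 [-0.2145 -0.6047 -4.3918] 6.4833
7.8167 [-0.1611 -0.3436 -5.1283] [  5.6824  22.5434 104.89     2.788   40.2451  79.6949]
```

View pics/e_s.png

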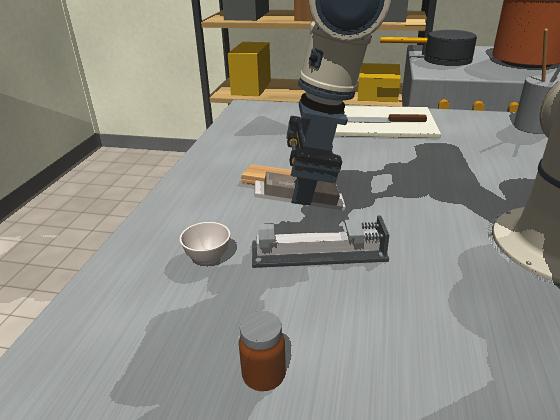

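View pics/e_w.png

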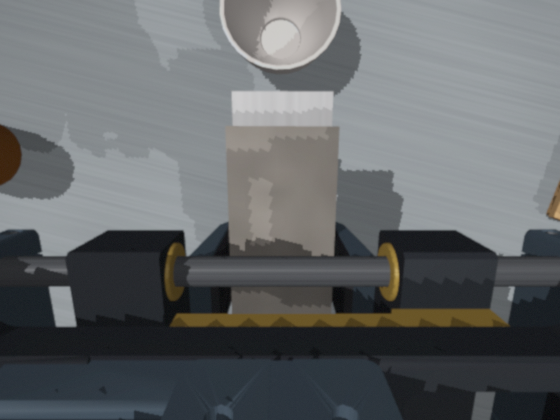

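The block is held square with its robot-side end down. In the wrist view the fixed-side plate edge is at row ~92 (cols 232–334) and the stone edge at row ~127. I'll check that against the prediction, then lower.

Run:
```python
from h import *; from rig import arm
cal=arm.get_calibration("wrist")
p=np.array(arm.current_ee_pos());R=np.array(arm.current_tool_rot())
L=np.array([[-85,-25,8],[-85,25,8],[-68,-25,30],[-68,25,30]])/1e3
W=(L-[0,0,Z0])@(R@TOOL.T).T+p
print(proj(cal,W))
f0=hf(arm)
arm.move_l(*tcp(.060,.0015,12.5),feed=.08); arm.sleep(.1); print(arm.current_t(),hf(arm)-f0,arm.current_width())
for n in ("side","top"):
    im=arm.snapshot(n); cv2.imwrite(f"pics/f_{n}.png",im[:,:,::-1])
json.dump(f0.tolist(),open("f0.json","w"))
s=cv2.imread("pics/f_side.png"); cv2.imwrite("pics/f_sz.png",cv2.resize(s[150:280,240:400],None,fx=4.5,fy=4.5,interpolation=0))
```

```text
[[231.1549  93.4   ]
 [332.8938  93.4235]
 [224.8188 128.4592]
 [339.3136 128.4938]]
9.0833 [ 0.8501 -0.2614  0.3342] 0.0499793090649978
```

View pics/f_sz.png

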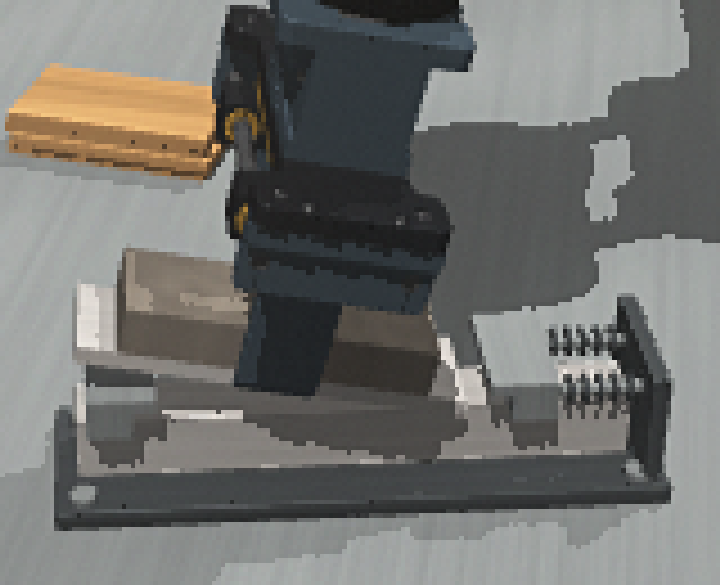

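The plate's sprung end sits on the deck about 7 mm before the sprung lip, and the fixed end is above the fixed jaw. Next I'll push in slowly in small steps and watch the force.

Run:
```python
from h import *; from rig import arm
f0=np.array(json.load(open("f0.json")))
X=.060; Xc=None
arm.move_l(*tcp(.072,.0015,12.5),feed=.04); X=.072; print("at .072",hf(arm)-f0)
while X<.084:
    X+=.001; arm.move_l(*tcp(X,.0015,12.5),feed=.03); f=hf(arm)-f0; print(round(X,4),f)
    if f[0]<-5: Xc=X; break
print("contact",Xc,arm.current_t(),arm.current_width())
for n in ("side",):
    s=arm.snapshot(n)[:,:,::-1]; cv2.imwrite("pics/g_sz.png",cv2.resize(s[150:280,240:400],None,fx=4.5,fy=4.5,interpolation=0))
```

```text
at .072 [-0.1971 -1.5725 -0.0115]
0.073 [ 0.839  -1.076  -0.6847]
0.074 [-0.872 -1.401 -0.382]
0.075 [ 0.0086 -1.1351 -0.0803]
0.076 [0.3545 0.0312 0.0613]
0.077 [-0.0307 -1.273   0.2586]
0.078 [ 0.2091 -1.456  -0.5532]
0.079 [ 1.9432 -0.4661 -0.6611]
0.08 [-1.4341 -1.0575 -0.9955]
0.081 [-5.1909 -2.1398 -1.2686]
contact 0.081 11.8833 0.049753010071824796
```

View pics/g_sz.png

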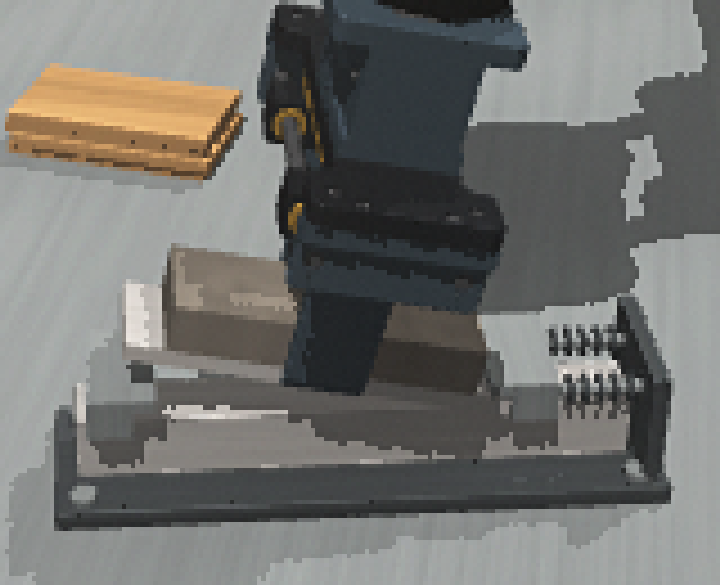

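The plate end is under the sprung lip, with force rising from commanded X≈0.080. Now I'll press back about 19.5 mm while monitoring force.

Run:
```python
from h import *; from rig import arm
f0=np.array(json.load(open("f0.json")))
for X in (.084,.088,.092,.096,.100):
    arm.move_l(*tcp(X,.0015,12.5),feed=.03); f=hf(arm)-f0; print(round(X,4),f,arm.current_width())
    if np.abs(f).max()>25: print("STOP"); break
arm.sleep(.15); print(arm.current_t(),hf(arm)-f0, arm.current_ee_pos()-tcp(X,.0015,12.5)[0])
s=arm.snapshot("side")[:,:,::-1]; cv2.imwrite("pics/h_sz.png",cv2.resize(s[150:280,240:400],None,fx=4.5,fy=4.5,interpolation=0))
s=arm.snapshot("wrist")[:,:,::-1]; cv2.imwrite("pics/h_w.png",s)
```

```text
0.084 [-7.6185 -2.2777 -0.9158] 0.04966482784652406
0.088 [-8.819  -3.5537 -2.4262] 0.049843295864110834
0.092 [-10.0265  -3.4323  -1.2433] 0.05002364372963675
0.096 [-11.6638  -4.7108  -0.8736] 0.04973615238322493
0.1 [-12.4243  -5.8077  -0.8904] 0.04990889351666272
13.4667 [-12.6698  -4.5235  -1.1388] [0.0031 0.0005 0.0011]
```

View pics/h_sz.png

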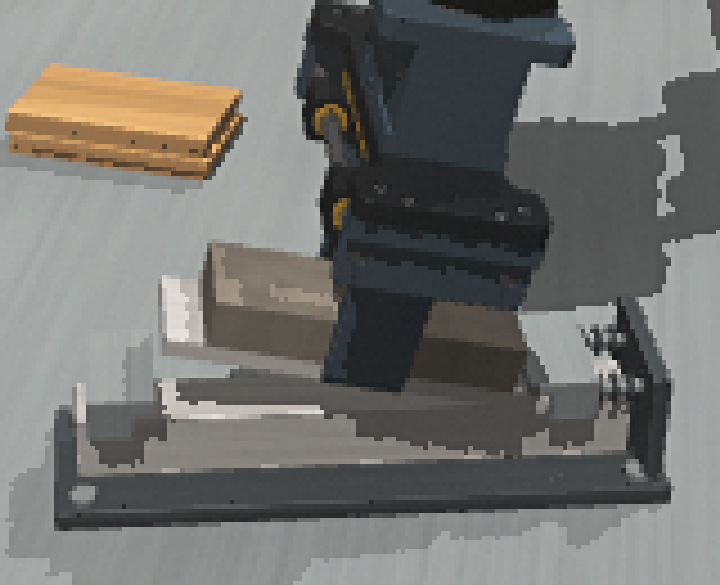

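View pics/h_w.png

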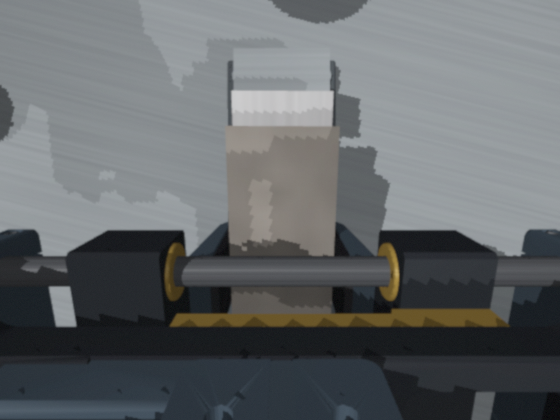

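The jaw is back about 17–18 mm (12.7 N), with roughly 3 mm of arm compliance. The wrist view shows the plate in line with the fixed jaw: plate cols 232–334, jaw ≈234–331. I'll press a little further, then lay the fixed end down.

Run:
```python
from h import *; from rig import arm
f0=np.array(json.load(open("f0.json")))
X=.103
arm.move_l(*tcp(X,.0015,12.5),feed=.02); arm.sleep(.1); d=Rz(P["holder"][2]).T@(arm.current_ee_pos()-tcp(X,.0015,12.5)[0]); print(hf(arm)-f0,"defl",d)
for th in (10,8,7,6,5,4):
    arm.move_l(*tcp(X,.0015,th),feed=.04); f=hf(arm)-f0
    d=Rz(P["holder"][2]).T@(arm.current_ee_pos()-tcp(X,.0015,th)[0]); print(th,f,"defl",d)
    if f[2]>10 or np.abs(f[:2]).max()>25: print("STOP"); break
print(arm.current_t(),arm.current_width())
s=arm.snapshot("side")[:,:,::-1]; cv2.imwrite("pics/i_sz.png",cv2.resize(s[150:280,240:400],None,fx=4.5,fy=4.5,interpolation=0))
s=arm.snapshot("wrist")[:,:,::-1]; cv2.imwrite("pics/i_w.png",s)
```

```text
[-13.915   -5.9698   0.1669] defl [-0.0034  0.0003  0.0012]
10 [-13.1038  -5.9631   0.8256] defl [-0.004   0.0002  0.0011]
8 [-13.1573  -6.152    1.9097] defl [-0.0039  0.0002  0.001 ]
7 [-13.2517  -4.9451   0.2864] defl [-0.0038  0.0002  0.001 ]
6 [-12.9934  -4.4955   0.9432] defl [-0.0038  0.0002  0.001 ]
5 [-12.7434  -4.7295   1.2707] defl [-0.0038  0.0002  0.001 ]
4 [-13.4634  -4.5538   2.1613] defl [-0.0038  0.0002  0.0009]
15.4667 0.05024449484641085
```

View pics/i_sz.png

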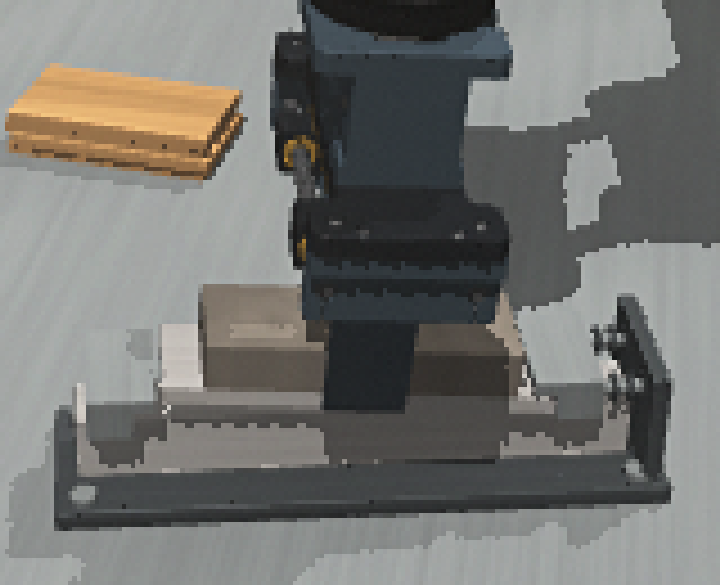

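View pics/i_w.png

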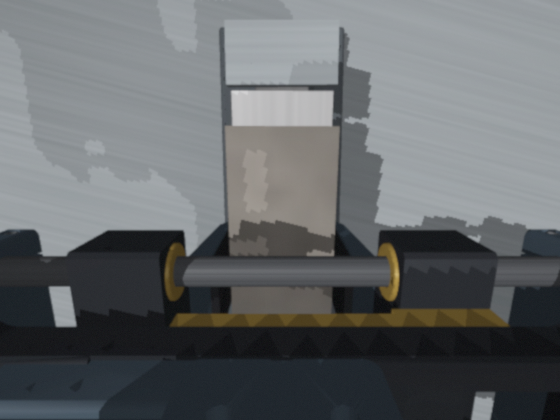

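A gap is visible between the fixed lip edge (row 84) and the plate end (row 91), and the two are laterally in line (centres at cols 282 and 283). I'll carry on down to flat.

Run:
```python
from h import *; from rig import arm
f0=np.array(json.load(open("f0.json")))
X=.103
ok=True
for th,c in ((3,.0012),(2,.001),(1,.0008),(0,.0005),(0,-.0005),(0,-.0012)):
    arm.move_l(*tcp(X,c,th),feed=.04); f=hf(arm)-f0
    d=Rz(P["holder"][2]).T@(arm.current_ee_pos()-tcp(X,c,th)[0]); print(th,c,f,"defl",d)
    if f[2]>12 or np.abs(f[:2]).max()>25: print("STOP"); break
print(arm.current_t(),arm.current_width())
s=arm.snapshot("side")[:,:,::-1]; cv2.imwrite("pics/j_sz.png",cv2.resize(s[150:280,240:400],None,fx=4.5,fy=4.5,interpolation=0))
s=arm.snapshot("wrist")[:,:,::-1]; cv2.imwrite("pics/j_w.png",s)
```

```text
3 0.0012 [-13.2657  -5.4109   4.2945] defl [-0.0039  0.0002  0.001 ]
2 0.001 [-13.1458  -4.7224   5.2313] defl [-0.0039  0.0002  0.001 ]
1 0.0008 [-13.8659  -3.6336   5.672 ] defl [-0.0039  0.0002  0.001 ]
0 0.0005 [-13.3121  -2.9228   5.0364] defl [-0.0039  0.0002  0.001 ]
0 -0.0005 [-12.6977  -3.3131   5.3003] defl [-0.0039  0.0003  0.0011]
0 -0.0012 [-12.8967  -3.2151   8.8982] defl [-0.0039  0.0002  0.0012]
17.0667 0.04975575957731449
```

View pics/j_sz.png

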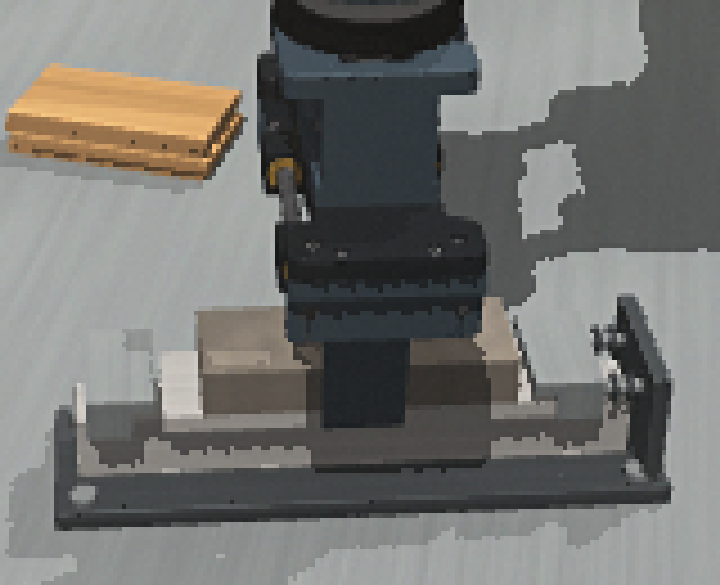

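View pics/j_w.png

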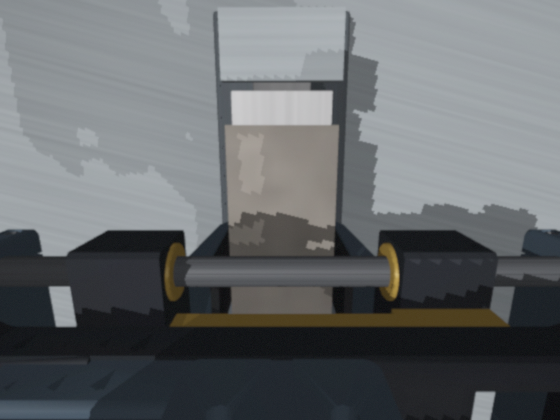

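The block is flat on the deck (Fz ≈ +9 N) with the plate end clear inside the fixed lip (row 80 vs 91). Now I'll ease it back under the fixed lip until the fixed stop takes the spring load.

Run:
```python
from h import *; from rig import arm
f0=np.array(json.load(open("f0.json")))
for X in (.098,.094,.091,.090,.089,.088,.087,.086,.085,.084,.083,.082):
    arm.move_l(*tcp(X,-.0008,0),feed=.03); f=hf(arm)-f0
    d=Rz(P["holder"][2]).T@(arm.current_ee_pos()-tcp(X,-.0008,0)[0]); print(X,f,"trueX",X+d[0])
    if f[0]>0 or np.abs(f).max()>25: print("STOP"); break
arm.sleep(.1);print(arm.current_t(),arm.current_width(),hf(arm)-f0)
s=arm.snapshot("side")[:,:,::-1]; cv2.imwrite("pics/k_sz.png",cv2.resize(s[150:280,240:400],None,fx=4.5,fy=4.5,interpolation=0))
s=arm.snapshot("wrist")[:,:,::-1]; cv2.imwrite("pics/k_w.png",s)
```

```text
0.098 [-12.8338  -2.7397   1.973 ] trueX 0.09436448282563956
0.094 [-10.877   -2.7997   3.7161] trueX 0.09097079012927418
0.091 [-7.2909 -1.7963  7.8054] trueX 0.08858145520984557
0.09 [-3.0637 -2.0759 11.8314] trueX 0.08834432051816161
0.089 [-2.928  -1.4985 11.1006] trueX 0.0873226658549753
0.088 [-1.7586 -2.1707 11.7137] trueX 0.08652174329393686
0.087 [ 0.1942 -0.4804 14.4979] trueX 0.0859898366512609
STOP
19.1167 0.049820371407587515 [ 0.0907 -0.6558 13.7238]
```

View pics/k_sz.png

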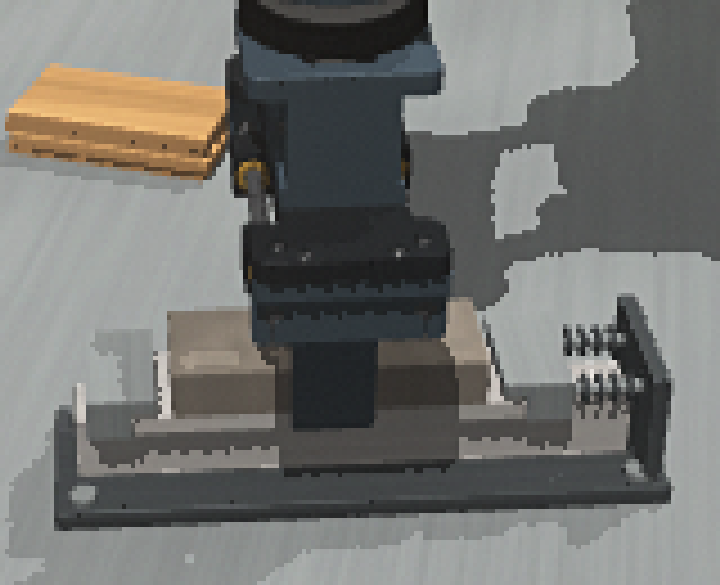

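View pics/k_w.png

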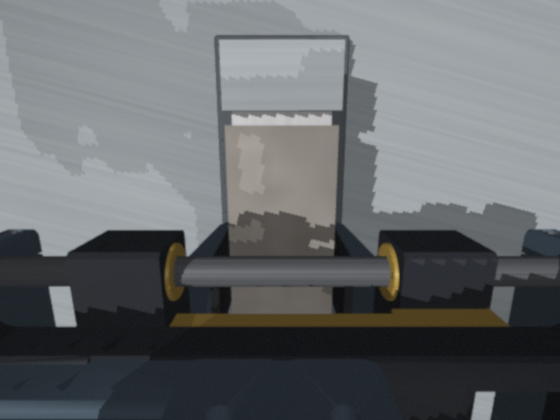

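Run:
```python
from h import *; from rig import arm
f0=np.array(json.load(open("f0.json")))
for X,c in ((.087,.0),(.086,.0),(.085,.0),(.084,.0)):
    arm.move_l(*tcp(X,c,0),feed=.03); arm.sleep(.05); f=hf(arm)-f0
    d=Rz(P["holder"][2]).T@(arm.current_ee_pos()-tcp(X,c,0)[0]); print(X,f,"trueX",X+d[0],d)
    if f[0]>6 or np.abs(f).max()>25: print("STOP"); break
print(arm.current_t())
s=arm.snapshot("wrist")[:,:,::-1]; cv2.imwrite("pics/l_w.png",s)
```

```text
0.087 [-5.0377 -0.2806  3.3746] trueX 0.08595479228709565 [-0.001   0.0001  0.0003]
0.086 [ 1.0831  0.8338 10.1128] trueX 0.08596760422967825 [-0.      0.0001  0.0002]
0.085 [ 5.6795  1.8177 12.7408] trueX 0.08596867066889875 [0.001  0.0001 0.0001]
0.084 [ 8.4441  3.116  15.0275] trueX 0.08591939438067515 [ 0.0019  0.0001 -0.    ]
STOP
20.4167
```

View pics/l_w.png

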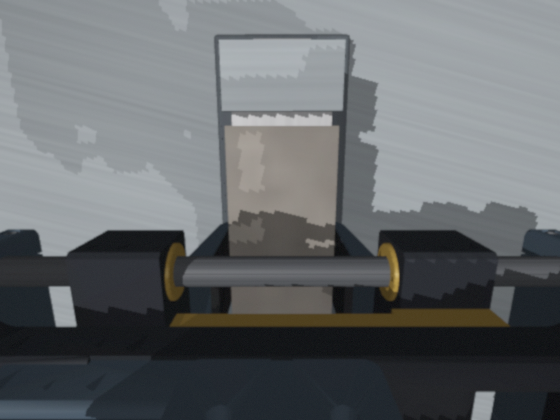

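True X holds at 0.0859 while the force reverses, so the plate is against the fixed stop. I'll unload, release, and retreat straight up.

Run:
```python
from h import *; from rig import arm
arm.move_l(*tcp(.0862,.0,0),feed=.03); print(arm.current_force())
arm.grip(.091); print(arm.current_width(),arm.current_t())
p=np.array(arm.current_ee_pos()); p[2]=.20; arm.move_l(p,feed=.12)
R=down(P["holder"][2]-np.pi); q=p-R[:,0]*.06; arm.move_l([q[0],q[1],.22],R,feed=.2)
arm.sleep(.2); print(arm.current_t(),arm.current_force())
json.dump({k:np.asarray(v).tolist() for k,v in arm.get_calibration("wrist").items()},open("cw2.json","w"))
ims={n:arm.snapshot(n)[:,:,::-1] for n in ("side","wrist","top")}
s=ims["side"]; cv2.imwrite("pics/m_sz.png",cv2.resize(s[150:280,240:400],None,fx=5,fy=4.5,interpolation=0))
cv2.imwrite("pics/m_w.png",ims["wrist"]); cv2.imwrite("pics/m_top.png",ims["top"]); cv2.imwrite("pics/m_s.png",s)
```

```text
[ 2.0011 -0.5897  3.1629]
0.09069591823944913 21.4917
23.6167 [1.0107 0.3452 0.3232]
```

View pics/m_sz.png

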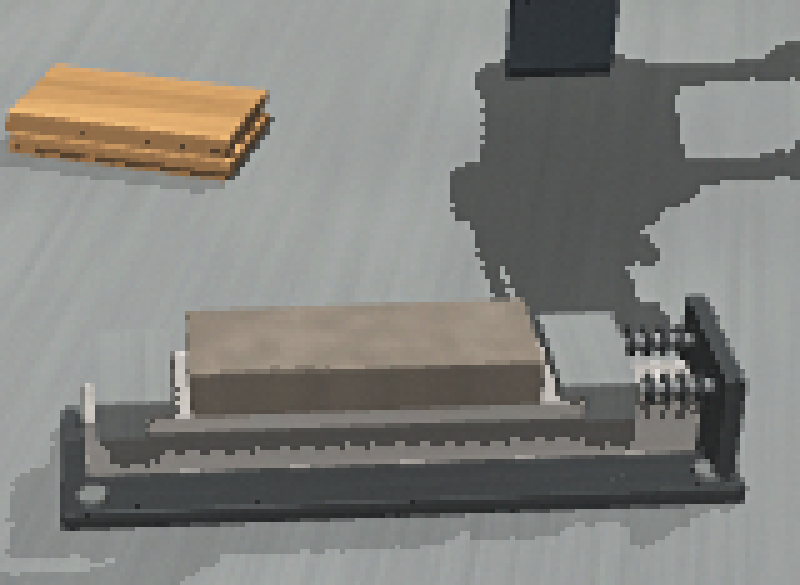

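View pics/m_w.png

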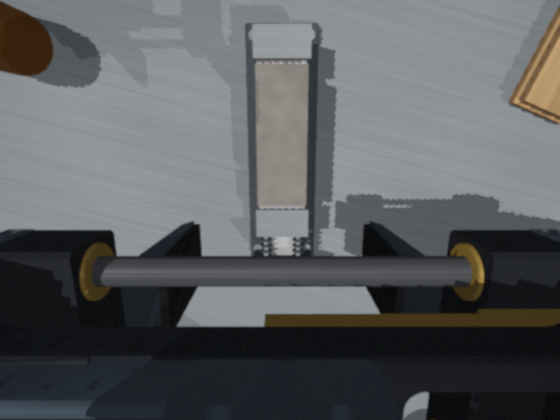

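View pics/m_s.png

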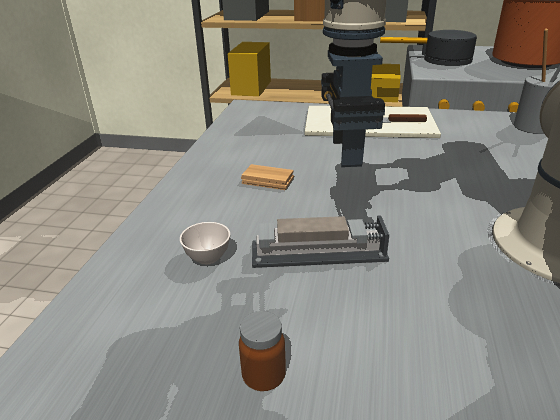

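The block sits flat in the holder. The stone spans wrist rows 63–207 between the fixed lip (row 58) and the sprung lip (row 210), and the bystanders haven't moved. I'll zoom in to check that it's central and square.

Run:
```python
from h import *
im=cv2.imread("pics/m_w.png")
a=cv2.resize(im[20:80,235:330],None,fx=6,fy=5,interpolation=0); b=cv2.resize(im[190:245,235:330],None,fx=6,fy=5,interpolation=0)
cv2.imwrite("pics/n.png",cv2.vconcat([a,b]))
c=json.load(open("cw2.json")); h=P["holder"]
L=np.array([[-75,-28,59],[-75,28,59],[-68,-25,70],[-68,25,70],[68,-25,70],[68,25,70],[75,-28,59],[75,28,59]])/1e3
print(proj(c,place(h,L)))
```

```text
[[252.5966  58.4955]
 [310.8858  58.5167]
 [254.9258  63.9462]
 [308.5588  63.9663]
 [257.4089 206.1337]
 [305.8646 206.1639]
 [255.4752 210.2071]
 [307.7829 210.2402]]
```

View pics/n.png

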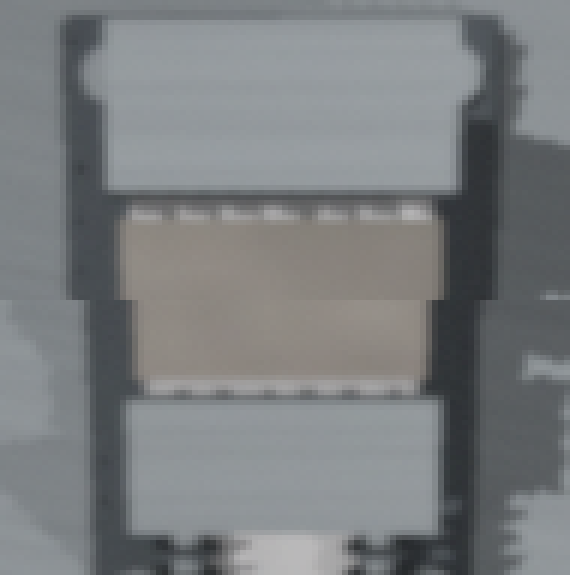

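Run:
```python
from rig import arm
print(arm.current_t()); arm.sign_off()
```

```text
23.7667
the job is handed in; nothing more can be done
```

The sharpening block is clipped into the holder, stone side up, and I handed the job in at 23.8 s of the 48 s allowed.

**What I did:** I gripped the block across its width and tilted it 12.5° with the sprung end down. I slid that end under the sprung lip and pressed the jaw back about 19–20 mm, with about 14 N on the wrist. Then I laid the fixed end down inside the fixed lip and eased back until the force reversed, with the plate against the fixed stop. After that I unloaded, released and moved clear.

**Last checks:**
- **Fit:** both plate ends are under the lips, and the block lies flat and square. Its centre is within about 0.3 mm of the jaws' centre line in the wrist picture, and the gaps at each end match the predicted positions to about 1 px.
- **Other objects:** the tallies, bowl and jar look unmoved in the side picture.
- **Forces:** the highest wrist force I read was about 17 N, and it was about 1 N after release, with the gripper clear.

**Disagreements:** the plate stopped about 1 mm farther along the holder than my pose estimate predicted, which is within the camera calibration error. While pressing the jaw back I also read an unexplained sideways force of up to 6 N. It faded as the jaw closed and left no visible offset.

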